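# Load the red cartridge into the bench dispenser

## Robot

A 6-joint arm with a two-finger parallel gripper is mounted at the origin on the work surface. World frame = base frame: x ahead of the robot, y to its left, z up, the work surface at z = 0. Lengths are in mm, angles in rad, forces in N, time in s.
With the tool pointing down it reaches from about 300 to 775 mm from the base axis. Payload 14.6 kg.
Tool frame: the origin (TCP) lies on the front face of the gripper's body, between the roots of the fingers; the fingertips stand 97 mm ahead of it and the grasp point (between the pads) lies 78 mm ahead of it; z points along the fingers, y is the line along which they close (so a half turn about z gives the same grasp; the last joint's range is limited). The gripper opens to 94 mm and grips with 3 to 60 N. Pads are 16 mm wide; open, the fingers measure 119 mm over their backs; the gripper's body (75 mm by 177 mm) begins 78 mm behind the grasp point.
Start: joints at [1.144, 0.3, 1.521, -0, 1.321, -0.067], TCP at [193.645, 514.773, 302.646] pointing down, gripper open.
Joint ranges: [-3.03, 3.03], [-0.79, 2.21], [0.23, 2.52], [-1.04, 4.18], [0, 3.07], [-2.55, 2.55]. Speed limits (rad/s): [2.22, 2.22, 2.57, 3.14, 3.14, 3.14].

## Interface

Orientations are given as [roll, pitch, yaw] about the fixed x, y, z axes, in that order (R = Rz(yaw) Ry(pitch) Rx(roll)).
In Python, from cell import * gives the robot as it stands.
- The arm moves only by the tool carry_out, never from a script. Its arguments are lists of equal length, an entry for each row: "slide": the shift along the world's x, y, z scaled (see below), a list of three; "dr": the turn, a rotation vector about the world's x, y, z scaled (see below), a list of three; "gripper": the opening in per cent of the stroke, from 0 (shut) to 100 (fully open). A call has 1 to 10 rows; each row is the pose to reach, as a shift and turn from the pose commanded when the call began, turning the shorter way round; what a row does not reach only later rows make up. The controller multiplies each number of a shift by 0.25 m and each number of a turn by 360 degrees. A row lasts 1/12 s, in which the tool goes at most 41.7 mm and 7.16 degrees, less where a joint would pass 70% of its speed; a pose out of reach is approached as far as the arm can. A call with a number of a shift or a turn outside -1 to 1 is refused whole. A call with a gripper value outside its range is refused whole. The fingers move at their own pace and stop on an object; "newtons" is the grip in N (left out, the last holds). Time passes only in rows, so rows that repeat a pose let the fingers close. It gives the time, the measured TCP pose, the force, the opening and the grip force at its end, in the units of the state.
- read_state(): the state, without advancing time (a new reading comes with each control period).
- camera(name): name is "side" or "top" or "wrist"; returns the picture (400x640x3 uint8, red, green, blue); there is no depth.
- camera_model(name): a dict with "vfov" (degrees; the focal length in pixels is half the picture's height over the tangent of half this angle, whatever the lens; pixels are square), "cx", "cy" (the principal point, pixels), "k1" (the pictures are not rectified: a ray, as slopes to the right and down, at radius r is drawn at 1 + k1 r^2 times it, then the intrinsics apply), "R" (3x3) and "t" (3): a world point X has camera coordinates R X + t. Camera axes: x right, y down, z forward; pixel columns grow to the right and rows downward; lengths in mm; the calibration is good to about 2 mm. A picture is of the moment at which its call begins: read the wrist's pose just before it. camera_model takes no time and is no camera call; for the wrist camera it gives the pose at the moment of the call.
- sign_off(): hands the job in; it is judged then, once.
The state is a dict: "clock": time; "joints": joint angles; "qd": joint speeds; "effort": joint torques, N m; "eef_pos": TCP position; "eef_rot": TCP orientation; "wrist_force": force on the tool from outside, world axes, zero at the start; "moment": the same for the moment, N m; "finger_gap": finger opening in mm; "finger_force": force on a finger pad.
Only numpy, scipy, OpenCV 4.12 (cv2) and the standard library are available. Lean on these libraries where they do the work, as an engineer would, in place of code of your own. Each camera call takes 0.05 s, during which the arm holds its last target. There are 200 camera calls.

## Task

Take the red-banded cartridge by the tail that sticks out of the plywood rack and set it down across both supports of the V-block, about centred, and let go of it. Then pick it up by its middle and lay it level in the bench dispenser's trough, nozzle in the notch of the yellow front plate, and let go. Set it down rather than dropping it, and leave the blue-banded cartridge where it lies in the rack.

Things in the scene. Friction and masses are not known exactly. Their poses are not given: they have to be found in the camera images.
- red_cartridge: white tube 26 mm in diameter, 200 mm long, 0.12 kg, red band at tail and nose, red nozzle (8 x 30 mm) on the nose. Origin mid-tube on its axis; x along it, tail -100 mm, nose +100 mm; may roll about x. Starts level in either groove of the rack, axis 38 mm above the table; the last 50-70 mm of tail stick out over bare table towards the robot. Fingers fit only there; it lifts straight out.
- blue_cartridge: the same with blue bands and nozzle, origin and axes alike, in the other groove: to be left there. The plywood rack is fixed, 150 x 175 mm and 47 mm high; its two parallel grooves are open at the top, 31 mm wide, 85 mm apart.
- v_block: fixed rest: dark base 130 x 70 x 12 mm with two aluminium 90-degree V supports 14 mm thick, at x = -42 and 42 mm, 61 mm high, 59 mm wide. Origin at the base's centre on the table; x along the Vs, z up. A cartridge in them has its axis 55 mm above the table, over the x axis; centred, 70 mm of its middle and 51 mm of its tail are free for fingers.
- dispenser: fixed. Origin on the table under mid-trough; x to the front plate, z up. Two steel V troughs at |x| 48-98 mm, 61 mm high, 59 mm wide, carry the tube with its axis 55 mm up over the x axis; open for fingers between. Yellow end plates, inner faces at x = -110 (92 mm high, grey drive box 97 mm high behind) and +110 mm (80 mm high, nozzle notch 24 mm wide, open upwards, bottom 42 mm up).
Mind the look-alikes: they are no part of the job. What is shaped like the red_cartridge but green is not meant.

How it is judged (in metres and radians):
On the way:
1. the red cartridge lies in both Vs of the V-block, its middle within 30 mm lengthwise, 10 mm sideways, 8 mm in height, 8.5 degrees in yaw; let go and at rest (x of red_cartridge in the frame of v_block between -0.03 and 0.03 m and y of red_cartridge in the frame of v_block between -0.01 and 0.01 m and z of red_cartridge in the frame of v_block between 0.047 and 0.063 m and angle between the x axis of red_cartridge and the x axis of v_block, either way round below 0.15 rad and contact force between red_cartridge and the fingers below 0.1 N and contact force between red_cartridge and v_block above 0.2 N and linear speed of red_cartridge below 0.03 m/s), for 0.2 s.
At the end, for the whole second after the job is handed in: The red cartridge lies released and at rest in the dispenser's trough, nozzle to the front: its middle within 16 mm of the trough's lengthwise, 10 mm sideways, 8 mm of the seated height, axes within 7 degrees. The blue cartridge is within 20 mm of where it began (x of red_cartridge in the frame of dispenser between -0.016 and 0.016 m and y of red_cartridge in the frame of dispenser between -0.01 and 0.01 m and z of red_cartridge in the frame of dispenser between 0.047 and 0.063 m and angle between the x axis of red_cartridge and the x axis of dispenser, either way round below 0.12 rad and contact force between red_cartridge and the fingers below 0.1 N and contact force between red_cartridge and dispenser above 0.2 N and linear speed of red_cartridge below 0.03 m/s and distance of blue_cartridge from where it was at the start of the episode below 0.02 m); the robot touches nothing.
It fails at once if the red cartridge is dropped or thrown (out of the fingers and faster than 0.7 m/s, a fall of 25 mm) (linear speed of red_cartridge above 0.7 m/s and contact force between red_cartridge and the fingers below 0.05 N).
It fails at once if the blue cartridge is lifted out of the rack (height (world z) of blue_cartridge above 0.065 m).
It also fails if it takes over 61 s, if anything falls off the work surface, if the arm or the gripper's body presses on something with over 40 N, if the wrist force passes 120 N, or if a joint passes its speed limit or range.

## Working session

There is one attempt and no reset: what is moved stays moved. The work goes in short steps, Python scripts to look and compute and a tool call to move; the robot and the scene stay as the last step left them, time stands still between calls to the robot, and variables do not carry over. Pictures are saved under pics/ and viewed, at most 11 in all, crops included, and the job is handed in when it is done.

Besides the shell and the picture viewer there is one more tool, called after "Emit:" in YAML: its name, and indented under it one key for each argument. carry_out: Moves the arm, as the interface text tells. Its arguments: {"type":"object","properties":{"slide":{"type":"array","items":{"type":"array","items":{"type":"number","minimum":-1,"maximum":1}}},"dr":{"type":"array","items":{"type":"array","items":{"type":"number","minimum":-1,"maximum":1}}},"gripper":{"type":"array","items":{"type":"number"}},"newtons":{"type":"number"}},"required":["slide","dr","gripper"]}

```bash
mkdir -p pics; cat > h.py <<'E'
from cell import *
import numpy as np, cv2
def K(m):
    f=200/np.tan(np.radians(m["vfov"])/2); return f
def ray(m,u,v):
    f=K(m); xd=np.array([(u-m["cx"])/f,(v-m["cy"])/f]); x=xd.copy()
    for _ in range(30): x=xd/(1+m["k1"]*(x@x))
    R=np.array(m["R"]);t=np.array(m["t"])
    return -R.T@t, R.T@np.array([x[0],x[1],1])
def atz(m,u,v,z):
    o,d=ray(m,u,v); return o+d*(z-o[2])/d[2]
def proj(m,X):
    c=np.array(m["R"])@np.array(X)+np.array(m["t"]); x=c[:2]/c[2]; x=x*(1+m["k1"]*(x@x)); return x*K(m)+[m["cx"],m["cy"]]
def save(im,n,s=1):
    cv2.imwrite(n,cv2.resize(im[:,:,::-1],None,fx=s,fy=s,interpolation=cv2.INTER_CUBIC))
E
python3 - <<'E'
from h import *
save(camera("top"),"pics/top.png",1.25)
save(camera("side"),"pics/side.png",1.25)
print(read_state())
for n in("top","side"):
    m=camera_model(n);print(m)
E
```

```text
{'clock': 0.1, 'joints': array([ 1.14440203e+00,  3.00411184e-01,  1.52151870e+00,  4.42115626e-05,
        1.32070743e+00, -6.65792497e-02]), 'qd': array([-0.00050418,  0.00025392, -0.00239214,  0.00018828,  0.00155053,
       -0.00083226]), 'effort': array([ 1.26858620e-03, -5.32639253e+01, -3.53279471e+01,  7.09134433e-02,
        2.34668230e-02, -2.74412173e-05]), 'eef_pos': array([193.58427772, 514.66043878, 302.14553222]), 'eef_rot': array([-3.14055315e+00, -1.12231613e-04,  2.78176658e+00]), 'wrist_force': array([0.45306541, 1.42412695, 0.24956578]), 'moment': array([-0.00758804,  0.02969843, -0.01413547]), 'finger_force': 0.0, 'finger_gap': 93.94358853109951}
{'vfov': 57.92384719555641, 'cx': 314.96893838704534, 'cy': 197.95312353721283, 'k1': -0.07854243095308674, 'R': array([[ 0.01185513, -0.99978029, -0.01728688],
       [-0.99401024, -0.00990484, -0.1088372 ],
       [ 0.10864206,  0.01847362, -0.99390927]]), 't': array([ 26.45384588, 481.91227345, 961.58556711])}
{'vfov': 52.74645256745745, 'cx': 317.9590140626034, 'cy': 196.85456462070306, 'k1': -0.10166131140757549, 'R': array([[ 0.93006047, -0.3671604 , -0.01344464],
       [-0.25247038, -0.61209578, -0.74939806],
       [ 0.26691989,  0.70037989, -0.66198322]]), 't': array([-444.62401344,  164.65339642,  857.28581253])}
```

View pics/top.png

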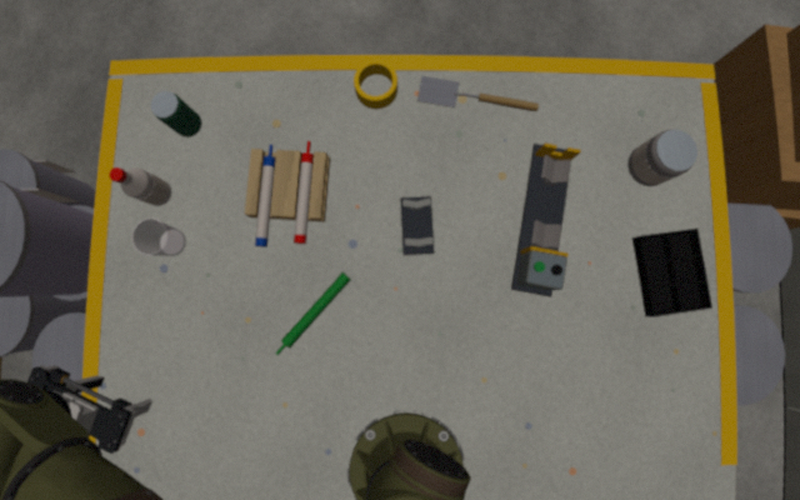

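View pics/side.png

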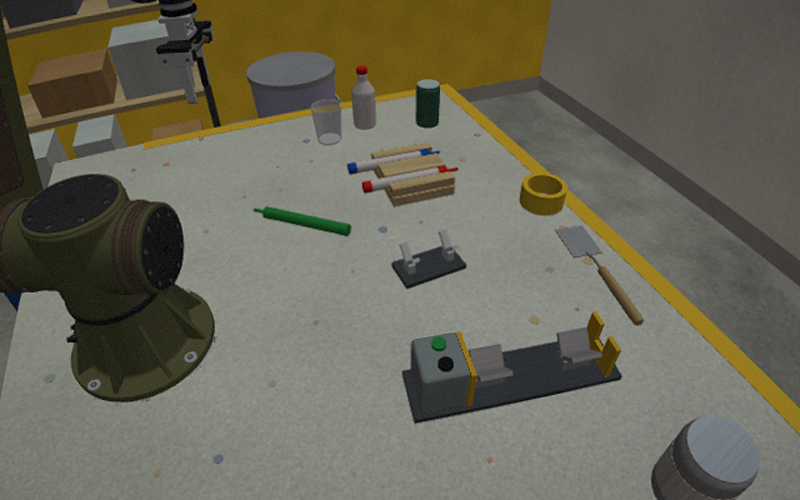

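In the top view, the red-banded cartridge is in the right groove (tail 300,238, nozzle 308,145). The blue one is in the left groove (tail 262,242), and the green look-alike lies on the table (315,310). The V-block is at (417,225) and the dispenser at (545,220), with its notched plate at (560,152). The red one fits because it has red bands at both ends and a red nozzle. I'll confirm this in an enlarged crop.

```bash
python3 - <<'E'
from h import *
im=camera("top"); save(im[105:245,190:480],"pics/crop.png",2.75)
E
```

```text
(no output)
```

View pics/crop.png

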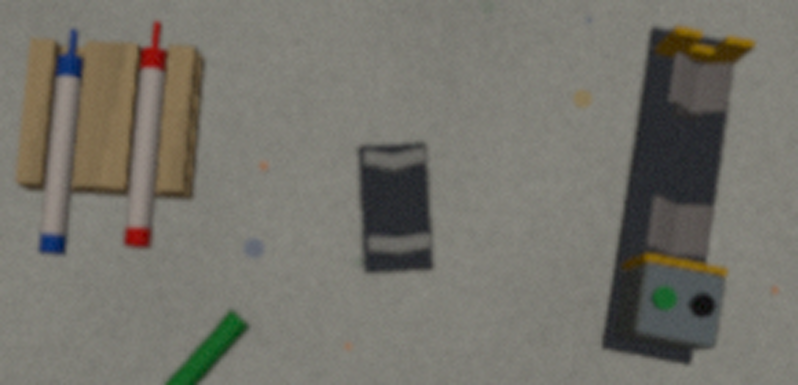

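The crop shows the red-banded cartridge in the right groove, tail (137,246) to nose (153,48). The V-block base corners are (360,147), (424,144), (432,268) and (366,271). The dispenser's front plate is at about (705,45) and its rear plate at (675,265).

```bash
python3 - <<'E'
from h import *
m=camera_model("top")
def p(u,v,z): return atz(m,190+u/2.75,105+v/2.75,z)
a,b=p(138,244,38),p(153,50,38); print("red",a,b,np.linalg.norm(b-a),np.degrees(np.arctan2(*(b-a)[1::-1])))
q=[p(*c,12) for c in((360,147),(424,144),(432,268),(366,271))]
f,r=(q[0]+q[1])/2,(q[2]+q[3])/2; print("vb",(f+r)/2,np.linalg.norm(f-r),np.linalg.norm(q[0]-q[1]),np.degrees(np.arctan2(*(f-r)[1::-1])))
for n,z,l in(("front plate top L,R",80,((680,30),(752,42))),("rear plate top",92,((648,256),(726,268))),("trough f",61,((677,55),(735,60),(726,112),(668,102))),("trough r",61,((656,198),(714,206),(706,255),(648,247)))):
    P=np.array([p(*c,z) for c in l]);print(n,P.mean(0),P.round(0).tolist())
P=np.array([p(*c,12) for c in((652,28),(604,347),(690,362))]);print("base",P)
E
```

```text
red [489.89401423 235.44857802  38.        ] [688.45841509 227.63296796  38.        ] 198.71815480594145 -2.25403159251248
vb [533.27273175 -19.98400286  12.        ] 127.4223584577682 65.45937940540301 3.5248273817370785
front plate top L,R [ 694.17322829 -328.8544001    80.        ] [[700.0, -293.0, 80.0], [689.0, -364.0, 80.0]]
rear plate top [ 471.64653422 -289.21844796   92.        ] [[477.0, -253.0, 92.0], [466.0, -326.0, 92.0]]
trough f [ 653.19259576 -319.40008508   61.        ] [[680.0, -296.0, 61.0], [676.0, -354.0, 61.0], [623.0, -343.0, 61.0], [633.0, -285.0, 61.0]]
trough r [ 509.43806547 -294.49099227   61.        ] [[537.0, -271.0, 61.0], [530.0, -327.0, 61.0], [482.0, -318.0, 61.0], [489.0, -262.0, 61.0]]
base [[ 724.96678998 -286.50640885   12.        ]
 [ 393.81324168 -229.60500746   12.        ]
 [ 379.43250694 -316.31322345   12.        ]]
```

Emit:
carry_out:
  slide:
    - [1,-0.88,-0.2]
    - [1,-0.88,-0.2]
    - [1,-0.88,-0.2]
    - [1,-0.88,-0.2]
    - [1,-0.88,-0.2]
    - [1,-0.88,-0.2]
    - [1,-0.88,-0.2]
    - [1,-0.88,-0.2]
    - [1,-0.88,-0.2]
    - [1,-0.88,-0.2]
  dr:
    - [0,0,0.051]
    - [0,0,0.051]
    - [0,0,0.051]
    - [0,0,0.051]
    - [0,0,0.051]
    - [0,0,0.051]
    - [0,0,0.051]
    - [0,0,0.051]
    - [0,0,0.051]
    - [0,0,0.051]
  gripper: [60,60,60,60,60,60,60,60,60,60]
  newtons: 55

```text
clock: 0.98
eef_pos: [445.1, 292.9, 251.8]
eef_rot: [-3.141, -0.001, 3.099]
wrist_force: [-0.3, 0.3, 1.0]
finger_gap: 56.6
finger_force: 0.0
```

```bash
python3 - <<'E'
from h import *
m=camera_model("wrist"); s=read_state(); save(camera("wrist"),"pics/w1.png",1.25)
print(s["clock"],s["eef_pos"],s["eef_rot"],s["joints"]); print(-np.array(m["R"]).T@m["t"],m["R"][2])
for X in((490,235.4,38),(688,227.6,38)): print(proj(m,X)*1.25)
E
```

```text
0.9833 [445.13332113 292.85980489 251.82243642] [-3.14072013e+00 -1.05122446e-03  3.09864424e+00] [ 5.13236194e-01  3.09920108e-01  1.63082123e+00 -1.99415217e-04
  1.20220476e+00 -1.01454020e+00]
[373.4877199  295.9054529  333.69408829] [ 0.2449768  -0.01183042 -0.96945676]
[331.51862821 300.74328078]
[340.64971828 482.40544044]
```

View pics/w1.png

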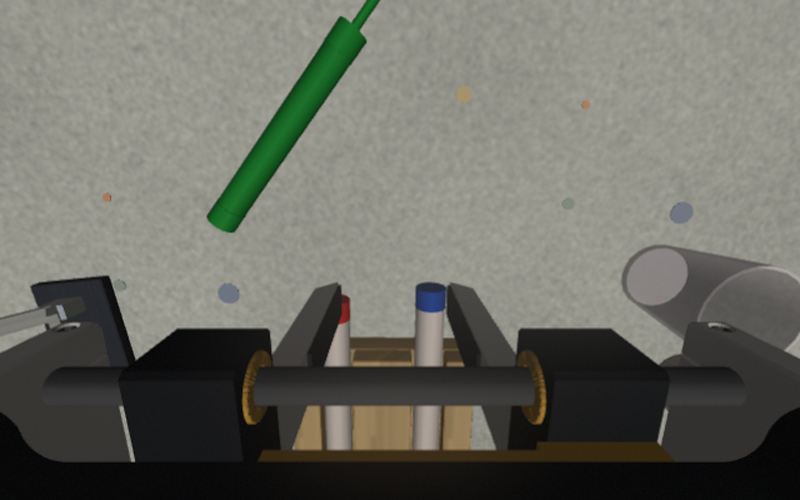

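The wrist view shows the red tail at (343,296) and the blue tail at (430,297), in agreement with the top-view estimate. I'll go above the tail.

Emit:
carry_out:
  slide:
    - [0.285,-0.238,-0.25]
    - [0.285,-0.238,-0.25]
    - [0.285,-0.238,-0.25]
    - [0.285,-0.238,-0.25]
    - [0.285,-0.238,-0.25]
  dr:
    - [0,0,0]
    - [0,0,0]
    - [0,0,0]
    - [0,0,0]
    - [0,0,0]
  gripper: [65,65,65,65,65]

```text
clock: 1.45
eef_pos: [514.3, 235.9, 189.5]
eef_rot: [-3.141, -0.002, 3.102]
wrist_force: [-0.1, 0.2, 0.6]
finger_gap: 61.2
finger_force: 0.0
```

```bash
python3 - <<'E'
from h import *
m=camera_model("wrist"); s=read_state(); save(camera("wrist"),"pics/w2.png",1.25)
print(s["clock"],s["eef_pos"],s["eef_rot"])
for X in((490,235.4,38),(540,233.4,38)): print(proj(m,X)*1.25)
E
```

```text
1.45 [514.32917404 235.9128925  189.48432156] [-3.14112880e+00 -1.63060601e-03  3.10212844e+00]
[391.76530147 235.57585935]
[391.89308329 305.54101921]
```

View pics/w2.png

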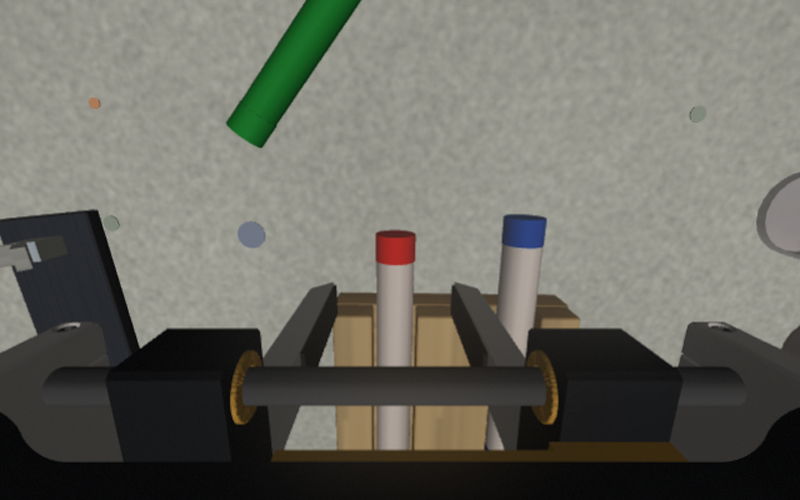

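The red tail is centred between the fingers at (395,235), and the finger on the blue side is clear of the blue cartridge at (524,230). I'll descend and grip.

Emit:
carry_out:
  slide:
    - [0,0,-0.15]
    - [0,0,-0.25]
    - [0,0,-0.295]
    - [0,0,-0.295]
    - [0,0,-0.295]
    - [0,0,-0.295]
    - [0,0,-0.295]
    - [0,0,-0.295]
    - [0,0,-0.295]
  dr:
    - [0,0,0]
    - [0,0,0]
    - [0,0,0]
    - [0,0,0]
    - [0,0,0]
    - [0,0,0]
    - [0,0,0]
    - [0,0,0]
    - [0,0,0]
  gripper: [65,65,65,65,15,0,0,0,0]
  newtons: 58

```text
clock: 2.25
eef_pos: [515.1, 235.4, 117.2]
eef_rot: [3.141, 0.001, 3.102]
wrist_force: [0.2, -0.2, -0.3]
finger_gap: 31.4
finger_force: 0.0
```

Emit:
carry_out:
  slide:
    - [0,0,0]
    - [0,0,0]
    - [0,0,0]
    - [0,0,0]
    - [0,0,0.05]
    - [0,0,0.12]
    - [0,0,0.2]
    - [0,0,0.28]
    - [0,0,0.28]
  dr:
    - [0,0,0]
    - [0,0,0]
    - [0,0,0]
    - [0,0,0]
    - [0,0,0]
    - [0,0,0]
    - [0,0,0]
    - [0,0,0]
    - [0,0,0]
  gripper: [0,0,0,0,0,0,0,0,0]

```text
clock: 3.0
eef_pos: [515.9, 235.6, 190.6]
eef_rot: [3.139, 0.005, 3.102]
wrist_force: [0.9, 0.5, 0.1]
finger_gap: 24.8
finger_force: 58.0
```

```bash
python3 - <<'E'
from h import *
m=camera_model("side"); s=read_state(); im=camera("side")
p=proj(m,(590,232,110));x,y=int(p[0])-80,int(p[1])-70; print(s["eef_pos"],s["finger_gap"],s["finger_force"],s["eef_rot"],x,y)
save(im[max(y,0):y+140,x:x+190],"pics/s2.png",4)
E
```

```text
[515.89673267 235.61944892 190.64630569] 24.750918083823322 57.998939752578735 [3.13948327 0.00506828 3.10219823] 244 50
```

View pics/s2.png

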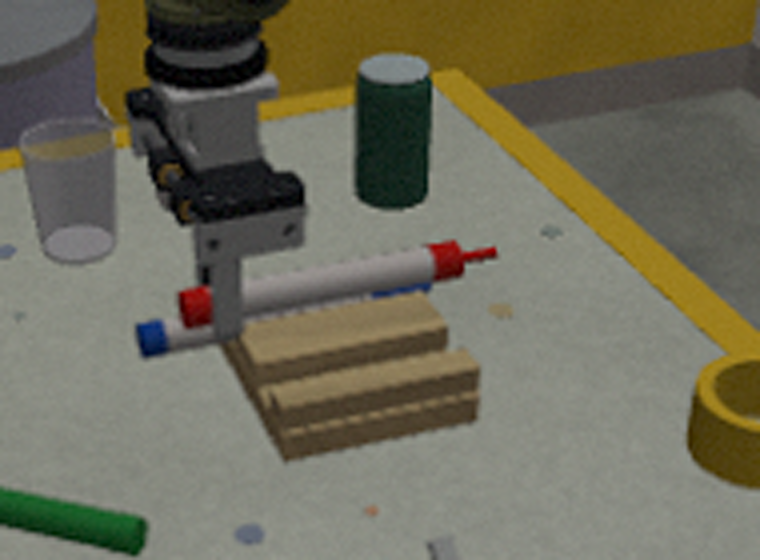

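The cartridge is gripped and lifted level, tail (183,308) to nose (462,258), parallel to the blue one, which is still in place. I'll carry it to above the V-block.

Emit:
carry_out:
  slide:
    - [-0.018,-0.08,0]
    - [-0.045,-0.2,0]
    - [-0.074,-0.33,0]
    - [-0.103,-0.46,0]
    - [-0.132,-0.59,0]
    - [-0.161,-0.72,0]
    - [-0.19,-0.84,0]
    - [-0.21,-0.94,0]
    - [-0.224,-1,0]
    - [-0.224,-1,0]
  dr:
    - [0,0,0.002]
    - [0,0,0.004]
    - [0,0,0.006]
    - [0,0,0.008]
    - [0,0,0.01]
    - [0,0,0.012]
    - [0,0,0.014]
    - [0,0,0.016]
    - [0,0,0.016]
    - [0,0,0.016]
  gripper: [0,0,0,0,0,0,0,0,0,0]

```text
clock: 3.88
eef_pos: [457.9, -16.8, 185.5]
eef_rot: [3.142, -0.002, -3.083]
wrist_force: [0.3, 0.6, -1.2]
finger_gap: 24.7
finger_force: 58.0
```

Emit:
carry_out:
  slide:
    - [0,-0.02,0]
    - [0,-0.038,0]
    - [0,-0.038,0]
  dr:
    - [0,0,0]
    - [0,0,0]
    - [0,0,0]
  gripper: [0,0,0]

```text
clock: 4.13
eef_pos: [459.0, -24.2, 186.1]
eef_rot: [3.142, -0.001, -3.08]
wrist_force: [0.2, 0.0, -1.0]
finger_gap: 24.5
finger_force: 58.0
```

```bash
python3 - <<'E'
from h import *
s=read_state(); a=camera("top")[120:240,270:390]
m=camera_model("side"); p=proj(m,(530,-20,80));x,y=int(p[0])-60,int(p[1])-60; b=camera("side")[y:y+120,x:x+120]
save(np.hstack([a,b]),"pics/vb.png",3.3); print(s["eef_pos"],s["eef_rot"],s["finger_gap"],x,y)
E
```

```text
[458.96940935 -24.15825442 186.05500201] [ 3.14157551e+00 -5.63376719e-04 -3.07993906e+00] 24.536415581846235 281 129
```

View pics/vb.png

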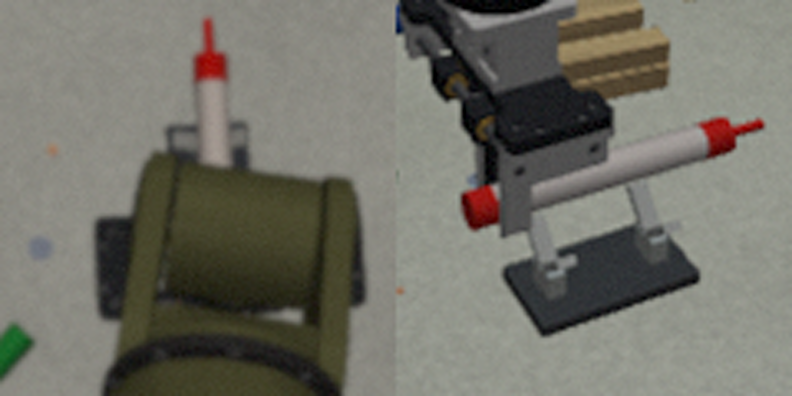

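Above the V-block, the nose end in the top crop is at about (210,55) and the V supports sit under the tube. A quick check of the numbers follows.

```bash
python3 - <<'E'
from h import *
m=camera_model("top")
f=lambda u,v,z:atz(m,270+u/3.3,120+v/3.3,z).round(1)
print("nose",f(209,54,108),"tube",f(213,160,108)); print("vb front corners",f(168,128,12),f(247,125,12))
n=camera_model("side")
g=lambda u,v,z:atz(n,281+(u-396)/3.3,129+v/3.3,z).round(1)
print("side nose",g(728,135,108),"tail",g(466,208,108)); print("vb",[g(*c,12) for c in((505,272),(545,330),(698,275),(655,225))])
E
```

```text
nose [631.7 -14.9 108. ] tube [548.2 -18.4 108. ]
vb front corners [594.1  16.6  12. ] [597.3 -50.6  12. ]
side nose [631.3 -20.8 108. ] tail [432.8 -24.5 108. ]
vb [array([469.2,   3.1,  12. ]), array([473.9, -62.6,  12. ]), array([598.6, -53.6,  12. ]), array([593.7,   8.1,  12. ])]
```

Emit:
carry_out:
  slide:
    - [0,-0.004,-0.06]
    - [0,-0.004,-0.12]
    - [0,-0.004,-0.165]
    - [0,-0.004,-0.185]
    - [0,-0.004,-0.195]
    - [0,-0.004,-0.2]
    - [0,-0.004,-0.204]
    - [0,-0.004,-0.204]
    - [0,-0.004,-0.204]
  dr:
    - [0,0,0]
    - [0,0,0]
    - [0,0,0]
    - [0,0,0]
    - [0,0,0]
    - [0,0,0]
    - [0,0,0]
    - [0,0,0]
    - [0,0,0]
  gripper: [0,0,0,0,0,0,0,0,0]

```text
clock: 4.98
eef_pos: [459.1, -25.1, 135.9]
eef_rot: [3.141, 0.001, -3.08]
wrist_force: [-1.4, 2.4, 1.1]
finger_gap: 24.3
finger_force: 58.0
```

Emit:
carry_out:
  slide:
    - [0,0,-0.004]
    - [0,0,-0.006]
    - [0,0,-0.006]
  dr:
    - [0,0,0]
    - [0,0,0]
    - [0,0,0]
  gripper: [0,0,0]

```text
clock: 5.23
eef_pos: [459.0, -25.0, 134.6]
eef_rot: [3.141, 0.001, -3.08]
wrist_force: [-5.2, 4.8, 10.8]
finger_gap: 24.8
finger_force: 58.0
```

It is in contact (11 N), so I'll release and then retreat upwards.

Emit:
carry_out:
  slide:
    - [0,0,0]
    - [0,0,0]
    - [0,0,0]
    - [0,0,0]
    - [0,0,0]
    - [0,0,0]
    - [0,0,0.05]
    - [0,0,0.15]
    - [0,0,0.3]
    - [0,0,0.4]
  dr:
    - [0,0,0]
    - [0,0,0]
    - [0,0,0]
    - [0,0,0]
    - [0,0,0]
    - [0,0,0]
    - [0,0,0]
    - [0,0,0]
    - [0,0,0]
    - [0,0,0]
  gripper: [32,40,50,60,65,65,65,65,65,65]

```text
clock: 6.07
eef_pos: [459.0, -25.3, 236.4]
eef_rot: [-3.141, 0.001, -3.08]
wrist_force: [-0.2, -0.7, 0.1]
finger_gap: 61.0
finger_force: 0.0
```

Emit:
carry_out:
  slide:
    - [-0.15,0,0.06]
    - [-0.3,0,0.12]
    - [-0.4,0,0.2]
    - [-0.4,0,0.2]
    - [-0.4,0,0.2]
  dr:
    - [0,0,0]
    - [0,0,0]
    - [0,0,0]
    - [0,0,0]
    - [0,0,0]
  gripper: [65,65,65,65,65]

```text
clock: 6.48
eef_pos: [358.8, -25.3, 284.9]
eef_rot: [-3.141, 0.003, -3.081]
wrist_force: [0.3, 0.5, -0.3]
finger_gap: 60.9
finger_force: 0.0
```

```bash
python3 - <<'E'
from h import *
s=read_state(); a=camera("top")[120:240,270:390]
m=camera_model("side"); b=camera("side")[129:249,281:401]
save(np.hstack([a,b]),"pics/vb2.png",3.3); print(s["clock"],s["eef_pos"],s["eef_rot"],s["finger_gap"])
E
```

```text
6.4833 [358.81183562 -25.31652843 284.91708116] [-3.14073892  0.00344966 -3.08078504] 60.90075386621618
```

View pics/vb2.png

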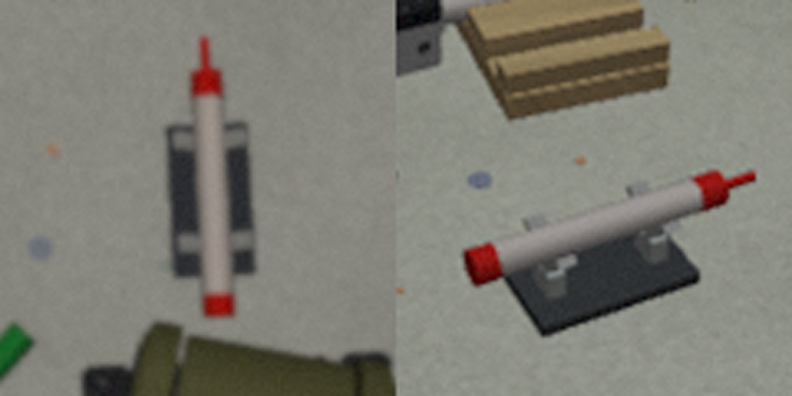

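The cartridge rests across both V supports (top crop: tail end (219,314), nose end (206,72)). I'll now measure it, along with the pick pose.

```bash
python3 - <<'E'
from h import *
m=camera_model("top"); n=camera_model("side")
f=lambda u,v,z:atz(m,270+u/3.3,120+v/3.3,z)
g=lambda u,v,z:atz(n,281+(u-396)/3.3,129+v/3.3,z)
for a,b in((f(219,313,55),f(206,73,55)),(g(470,266,55),g(724,187,55))):
    print(a.round(1),b.round(1),((a+b)/2).round(1),np.linalg.norm(b-a),np.degrees(np.arctan2(*(b-a)[1::-1])))
E
```

```text
[434.2 -25.8  55. ] [630.8 -14.2  55. ] [532.5 -20.   55. ] 196.98706410664047 3.3802100762346647
[433.5 -24.6  55. ] [635.9 -16.1  55. ] [534.7 -20.4  55. ] 202.55420312485387 2.4066266081157037
```

Emit:
carry_out:
  slide:
    - [0.16,0.005,0]
    - [0.32,0.01,0]
    - [0.48,0.02,0]
    - [0.62,0.021,0]
    - [0.698,0.021,-0.06]
    - [0.698,0.021,-0.2]
    - [0.698,0.021,-0.34]
    - [0.698,0.021,-0.46]
    - [0.698,0.021,-0.56]
    - [0.698,0.021,-0.605]
  dr:
    - [0,0,0]
    - [0,0,0]
    - [0,0,0]
    - [0,0,0]
    - [0,0,0]
    - [0,0,0]
    - [0,0,0]
    - [0,0,0]
    - [0,0,0]
    - [0,0,0]
  gripper: [65,65,65,65,65,65,65,65,65,65]

```text
clock: 7.42
eef_pos: [532.3, -19.7, 127.4]
eef_rot: [3.14, -0.007, -3.08]
wrist_force: [-0.1, -1.2, 0.4]
finger_gap: 61.0
finger_force: 0.0
```

Emit:
carry_out:
  slide:
    - [0,0,0]
    - [0,0,0]
    - [0,0,0]
    - [0,0,0]
    - [0,0,0]
    - [0,0,0]
    - [0,0,0]
    - [0,0,0]
    - [0,0,0]
  dr:
    - [0,0,0]
    - [0,0,0]
    - [0,0,0]
    - [0,0,0]
    - [0,0,0]
    - [0,0,0]
    - [0,0,0]
    - [0,0,0]
    - [0,0,0]
  gripper: [65,20,0,0,0,0,0,0,0]
  newtons: 45

```text
clock: 8.17
eef_pos: [533.6, -18.8, 133.5]
eef_rot: [3.14, 0.001, -3.08]
wrist_force: [-1.1, 11.6, 6.0]
finger_gap: 24.7
finger_force: 45.0
```

Emit:
carry_out:
  slide:
    - [0,0,0.05]
    - [0,0,0.15]
    - [0,0,0.25]
    - [0,0,0.32]
    - [0.01,-0.08,0.34]
    - [0.03,-0.2,0.34]
    - [0.05,-0.33,0.34]
    - [0.07,-0.46,0.34]
    - [0.09,-0.58,0.34]
    - [0.1,-0.68,0.34]
  dr:
    - [0,0,0]
    - [0,0,0]
    - [0,0,0]
    - [0,0,0]
    - [0,0,-0.002]
    - [0,0,-0.006]
    - [0,0,-0.012]
    - [0,0,-0.018]
    - [0,0,-0.025]
    - [0,0,-0.032]
  gripper: [0,0,0,0,0,0,0,0,0,0]

```text
clock: 9.0
eef_pos: [558.4, -192.0, 217.9]
eef_rot: [-3.141, 0.0, 2.999]
wrist_force: [-0.0, -0.3, -1.9]
finger_gap: 25.2
finger_force: 45.0
```

Emit:
carry_out:
  slide:
    - [0.03,-0.12,0]
    - [0.06,-0.25,0]
    - [0.08,-0.36,0]
    - [0.092,-0.44,0]
    - [0.092,-0.47,0]
    - [0.092,-0.47,0]
    - [0.092,-0.47,0]
  dr:
    - [0,0,-0.003]
    - [0,0,-0.005]
    - [0,0,-0.005]
    - [0,0,-0.005]
    - [0,0,-0.005]
    - [0,0,-0.005]
    - [0,0,-0.005]
  gripper: [0,0,0,0,0,0,0]

```text
clock: 9.58
eef_pos: [581.2, -306.8, 217.5]
eef_rot: [3.141, -0.0, 2.97]
wrist_force: [0.5, 0.8, -0.6]
finger_gap: 24.7
finger_force: 45.0
```

```bash
python3 - <<'E'
from h import *
s=read_state(); a=camera("top")[105:245,390:490]
m=camera_model("side"); p=proj(m,(582,-307,60));x,y=int(p[0])-105,int(p[1])-75; b=camera("side")[y:y+140,x:x+190]
save(np.hstack([a,b]),"pics/d1.png",2.75); print(s["clock"],s["eef_pos"],s["eef_rot"],s["finger_gap"],x,y)
E
```

```text
9.5833 [ 581.23470643 -306.75517951  217.5166437 ] [ 3.14124742e+00 -4.25503253e-04  2.97024112e+00] 24.689228779060485 322 206
```

View pics/d1.png

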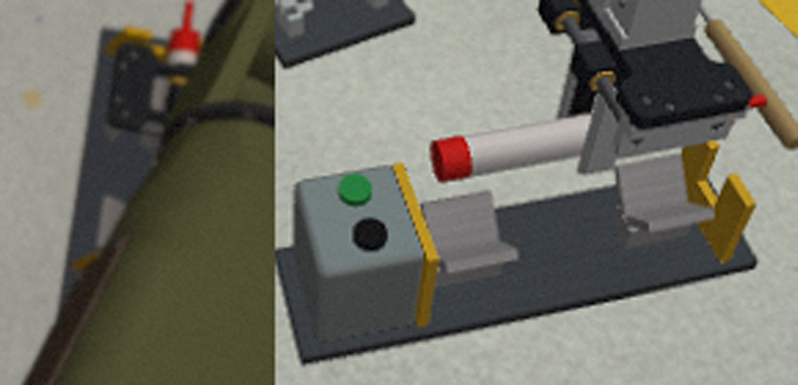

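The tail end is at about (440,160) in the side view, above the rear trough. The rear plate top runs (402,166) to (435,260), and the front plate tops run (714,142) to (752,183).

```bash
python3 - <<'E'
from h import *
n=camera_model("side"); m=camera_model("top")
g=lambda u,v,z:atz(n,322+(u-275)/2.75,206+v/2.75,z).round(1)
t=lambda u,v,z:atz(m,390+u/2.75,105+v/2.75,z).round(1)
print("tail side",g(440,161,139.5)); print("rear plate",g(404,166,92),g(438,260,92)); print("front plate",g(690,147,80),g(717,142,80),g(727,180,80),g(752,183,80))
print("nose top",t(184,52,139.5),t(188,28,139.5),"front plate top L",t(122,32,80))
h=np.radians(180)+0; y=read_state()["eef_rot"][2]-np.pi; c=np.array([np.cos(y),np.sin(y)]);p=read_state()["eef_pos"][:2]
print("expected tail,nose",p-100*c,p+100*c,np.degrees(y))
d=np.radians(-9.9);D=np.array([np.cos(d),np.sin(d)]);E=np.array([-D[1],D[0]]);o=np.array([581.5,-307.5])
print("expected plates: rear",o-110*D+36*E,o-110*D-36*E,"front",o+110*D+30*E,o+110*D-30*E)
for X in [(*(o+110*D+s*E),z) for s,z in((12,80),(-12,80),(12,42),(-12,42))]+[(*(o-110*D+s*E),92) for s in(36,-36)]: print(((proj(n,X)-[322,206])*2.75+[275,0]).round(0))
E
```

```text
tail side [ 483.5 -291.4  139.5]
rear plate [ 481.3 -253.5   92. ] [ 467.1 -329.1   92. ]
front plate [ 681.2 -308.7   80. ] [ 702.1 -312.7   80. ] [ 686.8 -343.2   80. ] [ 701.4 -352.3   80. ]
nose top [ 658.9 -322.9  139.5] [ 681.7 -327.6  139.5] front plate top L [ 697.4 -285.5   80. ]
expected tail,nose [ 482.92096745 -289.18873011] [ 680.03030143 -323.06955744] -9.753176120460626
expected plates: rear [ 479.32742173 -253.12386323] [ 466.94852651 -324.05173471] front [ 695.01989889 -296.85892125] [ 684.70415287 -355.96548082]
[707. 148.]
[724. 174.]
[694. 182.]
[709. 208.]
[401. 166.]
[434. 254.]
```

The cartridge and dispenser readings agree to within about 2 mm. I'll lower slowly with a 1 mm shift towards -y.

Emit:
carry_out:
  slide:
    - [0,-0.004,-0.05]
    - [0,-0.004,-0.12]
    - [0,-0.004,-0.18]
    - [0,-0.004,-0.23]
    - [0,-0.004,-0.265]
    - [0,-0.004,-0.29]
    - [0,-0.004,-0.305]
    - [0,-0.004,-0.315]
    - [0,-0.004,-0.322]
    - [0,-0.004,-0.322]
  dr:
    - [0,0,0]
    - [0,0,0]
    - [0,0,0]
    - [0,0,0]
    - [0,0,0]
    - [0,0,0]
    - [0,0,0]
    - [0,0,0]
    - [0,0,0]
    - [0,0,0]
  gripper: [0,0,0,0,0,0,0,0,0,0]

```text
clock: 10.52
eef_pos: [581.5, -308.5, 137.3]
eef_rot: [-3.141, 0.0, 2.97]
wrist_force: [0.4, -0.4, -1.0]
finger_gap: 24.9
finger_force: 45.0
```

Emit:
carry_out:
  slide:
    - [0,0,-0.006]
    - [0,0,-0.01]
    - [0,0,-0.01]
    - [0,0,-0.01]
  dr:
    - [0,0,0]
    - [0,0,0]
    - [0,0,0]
    - [0,0,0]
  gripper: [0,0,0,0]

```text
clock: 10.85
eef_pos: [581.7, -308.4, 135.7]
eef_rot: [-3.141, 0.001, 2.97]
wrist_force: [-1.0, 3.5, 5.3]
finger_gap: 24.9
finger_force: 45.0
```

```bash
python3 - <<'E'
from h import *
s=read_state(); print(s["clock"],s["eef_pos"],s["wrist_force"],s["moment"])
save(camera("side")[206:346,322:512],"pics/d2.png",4)
E
```

```text
10.85 [ 581.72022864 -308.40156791  135.69054772] [-1.01321287  3.50408218  5.28615728] [ 0.54993331  0.21882232 -0.01813592]
```

View pics/d2.png

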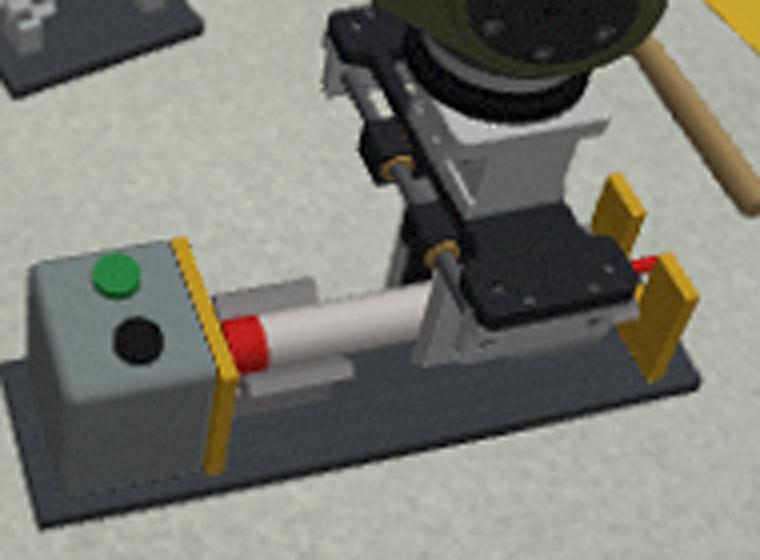

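The cartridge lies in the rear trough, clear of the rear plate. The nozzle shows at (645,265) in the notch, between the prongs. A light sideways contact says it is about 1.5 mm too far towards -y, so I'll correct that, seat it and release.

Emit:
carry_out:
  slide:
    - [0,0.004,0]
    - [0,0.006,-0.003]
    - [0,0.006,-0.006]
    - [0,0.006,-0.006]
    - [0,0.006,-0.006]
  dr:
    - [0,0,0]
    - [0,0,0]
    - [0,0,0]
    - [0,0,0]
    - [0,0,0]
  gripper: [0,0,0,0,0]

```text
clock: 11.32
eef_pos: [581.7, -306.8, 134.0]
eef_rot: [3.141, 0.001, 2.97]
wrist_force: [-2.7, 4.0, 7.5]
finger_gap: 24.8
finger_force: 45.0
```

Emit:
carry_out:
  slide:
    - [0,0,0]
    - [0,0,0]
    - [0,0,0]
    - [0,0,0]
    - [0,0,0]
    - [0,0,0]
    - [0,0,0.05]
    - [0,0,0.15]
    - [0,0,0.3]
    - [0,0,0.45]
  dr:
    - [0,0,0]
    - [0,0,0]
    - [0,0,0]
    - [0,0,0]
    - [0,0,0]
    - [0,0,0]
    - [0,0,0]
    - [0,0,0]
    - [0,0,0]
    - [0,0,0]
  gripper: [32,40,48,55,60,60,60,60,60,60]

```text
clock: 12.15
eef_pos: [581.0, -306.8, 247.4]
eef_rot: [3.141, -0.001, 2.97]
wrist_force: [0.4, -0.5, 0.6]
finger_gap: 56.3
finger_force: 0.0
```

Emit:
carry_out:
  slide:
    - [-0.15,0.05,0.1]
    - [-0.3,0.1,0.2]
    - [-0.45,0.2,0.2]
    - [-0.6,0.3,0.2]
    - [-0.7,0.5,0.2]
    - [-0.7,0.6,0.2]
    - [-0.7,0.6,0.2]
    - [-0.7,0.6,0.2]
  dr:
    - [0,0,0]
    - [0,0,0]
    - [0,0,0]
    - [0,0,0]
    - [0,0,0]
    - [0,0,0]
    - [0,0,0]
    - [0,0,0]
  gripper: [60,60,60,60,60,60,60,60]

```text
clock: 12.82
eef_pos: [405.9, -155.3, 297.1]
eef_rot: [-3.141, 0.002, 2.972]
wrist_force: [-0.7, -0.1, -0.6]
finger_gap: 56.3
finger_force: 0.0
```

```bash
python3 - <<'E'
from h import *
s=read_state(); print(s["clock"],s["eef_pos"],s["finger_gap"])
a=camera("side")[206:346,322:512]; b=camera("top")[105:245,390:490]
save(np.hstack([a,b]),"pics/d3.png",2.75)
E
```

```text
12.8167 [ 405.8629666  -155.3161975   297.11989825] 56.27403192704129
```

View pics/d3.png

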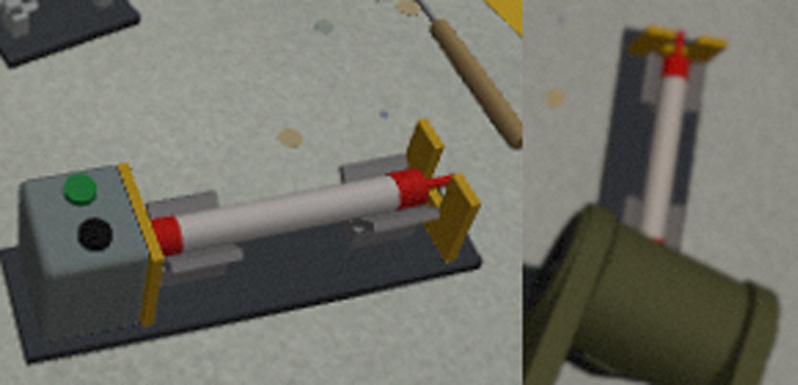

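The cartridge lies level in both troughs (side view: tail (165,235), nose (412,187)), with the nozzle (440,182) in the notch and the gripper clear. I'll hand it in.

```bash
python3 -c "
from cell import *
print(sign_off())"
```

```text
the job is handed in; nothing more can be done
None
```

The red cartridge was set down and released on the V-block, then laid level in the dispenser trough with its nozzle in the notch and released; the blue one was left in the rack, and the job was handed in at about 13 s, with no verdict returned.

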